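Make up a fitting kit in a two-bay caddy

ROBOT

A 6-joint arm with a two-finger parallel gripper is mounted at the origin on a cart in front of the work surface, level with it; the furniture and walls round the work are solid. World frame = base frame: x ahead of the robot, y to its left, z up, the work surface at z = 0. Lengths are in m, angles in rad, forces in N, time in s.
With the tool pointing down it reaches from about 0.325 to 0.9 m from the base axis. Payload 3.5 kg.
Tool frame: the origin (TCP) lies midway between the tips of the shut fingers; the grasp point (between the pads) lies 19 mm behind it (robot.grip_depth is the distance from the TCP to the grasp point, in m); z points along the fingers, y is the line along which they close (so a half turn about z gives the same grasp; the last joint's range is limited). The gripper opens to 85 mm and grips with 20 to 120 N. Pads are 22 mm wide; open, the fingers measure 114 mm over their backs; the gripper's body (76 mm by 85 mm) begins 54 mm behind the grasp point. The pads swing forward as they close: fully open they stand 13 mm farther back than shut.
Start: joints at [-1.33, 0.276, -0.026, 1.268, 0, 1.467], TCP at [0.211, -0.588, 0.231] pointing down, gripper open.
Joint ranges: [-3.12, 3.12], [-0.85, 1.88], [-1.08, 1.24], [-1.95, 2.15], [-1.57, 1.53], [-3.14, 3.14]. Speed limits (rad/s): [2.57, 2.57, 3.14, 3.14, 3.14, 3.14].

INTERFACE

Orientations are given as a unit quaternion [w, x, y, z].
In Python, from cell import status, get_image, camera_params, robot gives the robot as it stands.
- The arm moves only by the shell command python3 -m pendant 'ROWS'. ROWS is JSON, a list of rows, each an object with "claw": the closure, from -1 (fully open) to 1 (shut); "slide": the shift along the tool's x, y, z in mm, a list of three; "angular": the turn, a rotation vector about the tool's x, y, z in rad, a list of three. In form: [{"claw": claw, "slide": [dx, dy, dz], "angular": [rx, ry, rz]}, ...]. A call has 1 to 12 rows; each row is the pose to reach, as a shift and turn from the pose commanded when the call began, along the tool's axes at that moment; what a row does not reach only later rows make up. A row lasts 1/12 s, in which the tool goes at most 41.7 mm and 7.16 degrees, less where a joint would pass 70% of its speed; a pose out of reach is approached as far as the arm can. A call with a gripper value outside its range is refused whole. The fingers move at their own pace and stop on an object; the grip force is fixed at half the most. Time passes only in rows, so rows that repeat a pose let the fingers close. It gives the time, the measured TCP pose, the force, the opening and the grip force at its end, in the units of the state.
- status.state(): the state, without advancing time (a new reading comes with each control period).
- get_image(name): name is "side" or "top" or "wrist"; returns (picture, depth): 420x560x3 uint8, red, green, blue; 420x560 float32, m along the optical axis (not along the pixel's ray), 0 where there is no reading.
- camera_params(name): a dict with "mtx" (3x3 intrinsics, pixels), "world_to_cam" (4x4, takes a point from world to camera coordinates); the wrist camera has in their place "tool_from_camera" (4x4, takes a point from camera to tool coordinates, whose origin is the TCP and whose axes are the flange's). Camera axes: x right, y down, z forward; pixel columns grow to the right and rows downward; lengths in m; the calibration is good to about 2 mm. The wrist camera is an equidistant fisheye: a pixel r from the principal point sees the ray r / f radians off the axis. A picture is of the moment at which its call begins: read the wrist's pose just before it. camera_params takes no time and is no camera call.
- robot.close_job(): hands the job in; it is judged then, once.
The state is a dict: "t": time; "joint_pos": joint angles; "qvel": joint speeds; "tau": joint torques, N m; "ee_pos": TCP position; "tcp_rot": TCP orientation; "contact_force": force on the tool from outside, world axes, zero at the start; "wrist_torque": the same for the moment, N m; "finger_gap": finger opening in m; "gripper_force": force on a finger pad.
Only numpy, scipy, OpenCV 4.12 (cv2) and the standard library are available. Lean on these libraries where they do the work, as an engineer would, in place of code of your own. Each camera call takes 0.05 s, during which the arm holds its last target. There are 200 camera calls.

TASK

Make up the fitting kit in the black two-bay caddy. Lift the red cup off the steel cup it is nested in and set it upright in the red-floored bay; only once it stands there, put both hex bolts into it, heads down. Set the blue pot upright in the blue-floored bay, and leave the steel cup, the green pot and the battery cell standing where they are.

Things in the scene. Friction and masses are not known exactly. Their poses are not given: they have to be found in the camera images.
- caddy: Black open caddy, fixed, 160 (its x) x 84 (its y) x 20 mm high, two bays: red floor centred at x = -39 mm, blue floor at x = +39 mm, both at y = 0. Each bay 74 (x) x 76 (y) mm inside, walls 4 mm thick, bay floors 5 mm above the bench. Origin: centre of the underside, z up; turned up to 90 degrees either way.
- red_cup: Red stamped cup, open, round, 42 mm tall, 0.07 kg: lower 20 mm is 48 to 50 mm across, then a shoulder, above it 60 mm. Floor 3 mm thick, 43 mm across inside; mouth 51 mm inside. It starts nested in the steel cup, lower 20 mm inside (1 to 2 mm play), shoulder on the steel rim, upper 22 mm (42 to 64 mm above the bench) free to grip. Origin: centre of underside, z up.
- steel_cup: Bare steel cup under the red one, round, 42 mm tall, 61 mm across with a flat rim 68 mm across. Stays where it is. Origin: centre of its underside, z up its axis. 0.15 kg, loose.
- bolt_a: Light grey steel hex bolt standing on its head, 61 mm tall: head 17 mm across and 6 mm high at the bottom, shank 9 mm thick above. 0.03 kg. Origin: centre of the head's underside, z along the shank (up at the start). Fits into the red cup beside the other one, standing about 20 mm taller than the cup.
- bolt_b: A second hex bolt, the same as bolt_a in every way.
- blue_pot: Blue round screw-top pot, 52 mm across, 50 mm tall, about 0.08 kg. Origin: centre of its underside, z up.
- green_pot: Green round screw-top pot, 64 mm across, 45 mm tall. Does not belong in the kit. Origin: centre of its underside, z up.
- battery: Dark blue and tan battery cell standing on end, 14 mm across, 51 mm tall, easily toppled. Does not belong in the kit. Origin: centre of its underside, z up.
- bench_vice: Bystander: heavy bench vice, fixed, 180 mm tall; always fills x 0.33 to 0.63 m, y -0.13 to 0.01 m (a low foot to y 0.03 m). Behind the work stands a fixed radio with upright front bars, 300 mm tall, always filling x above 0.665 m, y 0.06 to 0.32 m. Keep the gripper's body clear of both.
Not all that is in view belongs to the job. What is shaped like the bolt_b but turquoise is not meant.

How it is judged:
On the way, in this order (a step that is already met when the one before it is completed fails the run):
1. the red cup stands released in the red bay, with neither bolt in it yet (x of red_cup in the frame of caddy between -0.057 and -0.021 m and y of red_cup in the frame of caddy between -0.018 and 0.018 m and z of red_cup in the frame of caddy between 0 and 0.011 m and angle between red_cup's own z axis and vertical below 0.12 rad and contact force between red_cup and the fingers below 0.1 N and not (horizontal distance between bolt_a and red_cup below 0.025 m and z of bolt_a in the frame of red_cup between -0.002 and 0.022 m) and not (horizontal distance between bolt_b and red_cup below 0.025 m and z of bolt_b in the frame of red_cup between -0.002 and 0.022 m)), for 0.2 s.
2. both bolts are in the red cup, in its bay (x of red_cup in the frame of caddy between -0.057 and -0.021 m and y of red_cup in the frame of caddy between -0.018 and 0.018 m and z of red_cup in the frame of caddy between 0 and 0.011 m and angle between red_cup's own z axis and vertical below 0.12 rad and horizontal distance between each of bolt_a, bolt_b and red_cup below 0.025 m and z of bolt_a in the frame of red_cup between -0.002 and 0.022 m and z of bolt_b in the frame of red_cup between -0.002 and 0.022 m), for 0.2 s.
At the end, for the whole second after the job is handed in: Red cup upright on the red bay floor and blue pot on the blue, each within 18 mm of the bay middle in caddy x and y, tilt under 7 deg; both bolt heads inside the cup near its floor; all released and at rest; steel cup, green pot and battery upright within 20 mm of their start (all of step 2 and x of blue_pot in the frame of caddy between 0.021 and 0.057 m and y of blue_pot in the frame of caddy between -0.018 and 0.018 m and z of blue_pot in the frame of caddy between 0 and 0.011 m and angle between each of blue_pot, steel_cup, green_pot, battery's own z axis and vertical below 0.12 rad and linear speed of each of red_cup, blue_pot, bolt_a, bolt_b below 0.03 m/s and contact force between each of red_cup, blue_pot, bolt_a, bolt_b and the fingers below 0.1 N and distance of each of steel_cup, green_pot, battery from where it was at the start of the episode below 0.02 m); the robot touches nothing.
It fails at once if the steel cup is moved by more than 25 mm or tipped (distance of steel_cup from where it was at the start of the episode above 0.025 m or angle between steel_cup's own z axis and vertical above 0.5 rad).
It fails at once if the green pot is moved by more than 25 mm or tipped (distance of green_pot from where it was at the start of the episode above 0.025 m or angle between green_pot's own z axis and vertical above 0.5 rad).
It fails at once if the battery cell is moved by more than 25 mm or tipped (distance of battery from where it was at the start of the episode above 0.025 m or angle between battery's own z axis and vertical above 0.5 rad).
It fails at once if the steel cup is dragged up with the red one (height (world z) of steel_cup above 0.015 m).
It also fails if it takes over 101 s, if anything falls off the work surface, if the arm or the gripper's body presses on something with over 40 N, if the wrist force passes 120 N, or if a joint passes its speed limit or range.

## Working session

There is one attempt and no reset: what is moved stays moved. The work goes in short steps, Python scripts to look and compute and a shell command to move; the robot and the scene stay as the last step left them, time stands still between calls to the robot, and variables do not carry over. Pictures are saved under pics/ and viewed, at most 14 in all, crops included, and the job is handed in when it is done.

```bash
mkdir -p pics
python3 - <<'E'
from cell import status,get_image,camera_params,robot
import cv2,numpy as np
print(status.state())
for n in("side","top"):
    p,d=get_image(n); np.savez(f"{n}0.npz",p=p,d=d); cv2.imwrite(f"pics/{n}0.png",p[:,:,::-1])
    print(n,camera_params(n),d.min(),d.max())
print(camera_params("wrist"),robot.grip_depth)
E
ls
```

```text
{'t': 0.0, 'joint_pos': array([-1.33040478e+00,  2.77130976e-01, -2.78986942e-02,  1.26798539e+00,
       -1.39219432e-05,  1.46742588e+00]), 'qvel': array([ 0.0003085 ,  0.00026271, -0.00064261, -0.00049983, -0.00020415,
       -0.00061714]), 'tau': array([-1.19637491e-03, -4.45509481e+01,  2.95200598e+01,  1.62374420e-02,
       -2.44677003e-04,  5.53643478e-07]), 'ee_pos': array([ 0.21046192, -0.58766963,  0.23015256]), 'tcp_rot': array([-1.10628945e-03,  9.85264184e-01,  1.71035834e-01, -8.28886360e-05]), 'contact_force': array([ 0.54123711, -0.12902689, -0.1635559 ]), 'wrist_torque': array([0.02951412, 0.0063103 , 0.0110063 ]), 'gripper_force': 0.0, 'finger_gap': 0.08553738793155788}
side {'mtx': array([[495.35584522,   0.        , 283.14254412],
       [  0.        , 495.35584522, 210.27122417],
       [  0.        ,   0.        ,   1.        ]]), 'world_to_cam': array([[-0.83342177, -0.55258191, -0.00783454,  0.53555464],
       [-0.29399454,  0.45532701, -0.84038356,  0.12464888],
       [ 0.46794803, -0.69809064, -0.54193551,  0.74207357],
       [ 0.        ,  0.        ,  
[... 340 characters left out ...]
0094],
       [ 0.09103045, -0.01063431, -0.99579133,  0.86525276],
       [ 0.        ,  0.        ,  0.        ,  1.        ]])} 0.0 1.8078581
{'mtx': array([[325.1922621 ,   0.        , 288.63032191],
       [  0.        , 325.1922621 , 207.97971112],
       [  0.        ,   0.        ,   1.        ]]), 'tool_from_camera': array([[ 1.01102212e-03, -9.58896847e-01, -2.83753087e-01,
         7.35666645e-02],
       [ 9.99999489e-01,  9.69263917e-04,  2.87565124e-04,
        -3.12811383e-05],
       [-7.13662238e-07, -2.83753232e-01,  9.58897337e-01,
        -1.43162279e-01],
       [ 0.00000000e+00,  0.00000000e+00,  0.00000000e+00,
         1.00000000e+00]])} 0.0187
pics
side0.npz
top0.npz
```

View pics/top0.png

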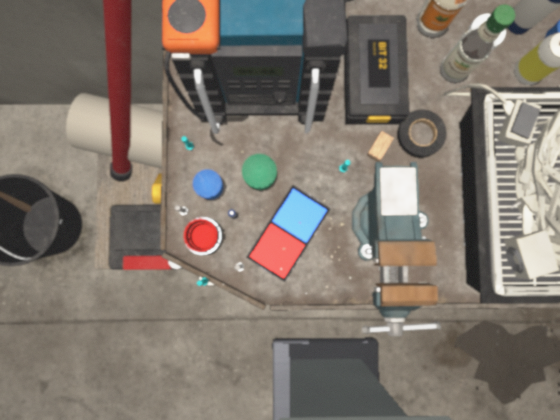

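View pics/side0.png

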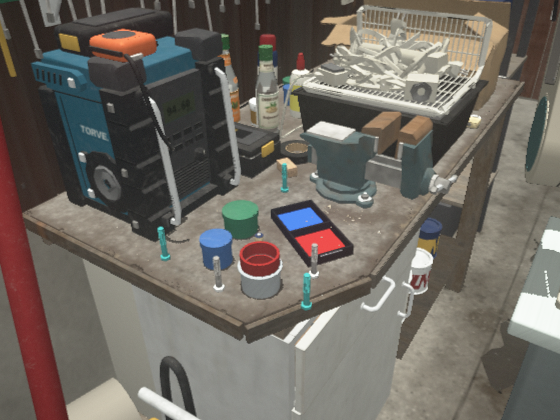

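The top view shows the red cup nest at (203,236), the blue pot at (208,184), the green pot at (259,171), the caddy around (288,232) and the battery near (233,213). There are two grey bolts at (182,210) and (239,267), and in the side view at (218,275) and (314,262). Turquoise look-alikes stand at (187,143), (345,166) and (203,281). The two grey ones fit the description. I'll confirm that in one enlarged crop and measure.

```bash
cat > h.py <<'E'
import numpy as np,cv2
from cell import status,get_image,camera_params
def cloud(n,d):
    c=camera_params(n);K=c["mtx"];v,u=np.mgrid[:420,:560]
    P=np.stack([(u-K[0,2])/K[0,0]*d,(v-K[1,2])/K[1,1]*d,d,np.ones_like(d)],-1)
    return (P@np.linalg.inv(c["world_to_cam"]).T)[...,:3]
def proj(n,p):
    c=camera_params(n);q=c["mtx"]@(c["world_to_cam"]@np.r_[p,1])[:3];return (q[:2]/q[2]).round(1)
def ray(n,uv,z):
    c=camera_params(n);W=np.linalg.inv(c["world_to_cam"]);r=W[:3,:3]@np.linalg.inv(c["mtx"])@np.r_[uv,1];o=W[:3,3]
    return o+r*(z-o[2])/r[2]
def tri(a,b):
    A=[];B=[]
    for n,uv in(("top",a),("side",b)):
        c=camera_params(n);M=c["mtx"]@c["world_to_cam"][:3]
        for k in(0,1):
            r=M[k]-uv[k]*M[2];A.append(r[:3]);B.append(-r[3])
    return np.linalg.lstsq(np.array(A),np.array(B),rcond=None)[0]
E
python3 - <<'E'
from h import *
np.set_printoptions(precision=4,suppress=True)
D={n:np.load(n+"0.npz") for n in("top","side")}
for n in D:
    p=D[n]["p"];X=cloud(n,D[n]["d"]);h=cv2.cvtColor(p,cv2.COLOR_RGB2HSV);H,S,V=cv2.split(h)
    for name,m in dict(red=((H<8)|(H>172))&(S>150)&(V>80),blue=(H>98)&(H<118)&(S>140)&(V>90),green=(H>65)&(H<85)&(S>120),teal=(H>=86)&(H<95)&(S>140)&(V>100)).items():
        m=m&(X[...,0]>.2)&(X[...,0]<.66)&(X[...,1]>0.0)&(X[...,1]<.45)&(X[...,2]<.1)&(D[n]["d"]>0)
        k,L,st,ce=cv2.connectedComponentsWithStats(m.astype(np.uint8))
        for i in range(1,k):
            if st[i,4]>25:
                Q=X[L==i];zt=np.percentile(Q[:,2],95);T=Q[Q[:,2]>zt-.006]
                print(n,name,st[i],ce[i].round(1),"top z",zt.round(4),"mid",(T[:,:2].max(0)+T[:,:2].min(0))/2,"ext",np.ptp(T[:,:2],0),len(T))
                if n=="top" and name in("red","blue"):
                    c=np.argwhere(L==i)[:,::-1].astype(np.float32);print("   rect",cv2.minAreaRect(c))
X=cloud("top",D["top"]["d"])
for u,v in((182,210),(239,267),(233,213)):
    Q=X[v-9:v+10,u-9:u+10].reshape(-1,3);T=Q[(Q[:,2]>.025)];print((u,v),len(T),T[:,2].max() if len(T) else 0,T.mean(0) if len(T) else 0)
a=cv2.resize(D["top"]["p"][130:295,160:360],(600,495),interpolation=3)
b=cv2.resize(D["side"]["p"][190:320,140:360],(800,473),interpolation=3)
cv2.imwrite("pics/a.png",a[:,:,::-1]);cv2.imwrite("pics/b.png",b[:,:,::-1])
E
```

```text
top red [184 220  33  31 806] [200.2 235. ] top z 0.0648 mid [0.4864 0.2956] ext [0.0526 0.0565] 164
   rect ((200.0, 235.0), (30.0, 32.0), 90.0)
top red [250 224  55  54 224] [275.6 249.9] top z 0.0153 mid [0.4583 0.1831] ext [0.0959 0.0565] 21
   rect ((276.6382141113281, 250.49705505371094), (41.18601989746094, 40.03557205200195), 32.47119140625)
top red [162 259   7  10  44] [164.8 264.4] top z -0.3158 mid [0.4328 0.4432] ext [0.0226 0.0136] 41
   rect ((164.9324188232422, 263.5946044921875), (9.699540138244629, 5.260767459869385), 80.53767395019531)
top blue [202 171  13   8  49] [208.4 174.4] top z 0.0518 mid [0.5951 0.2842] ext [0.0129 0.0213] 49
   rect ((208.00003051757812, 174.50001525878906), (7.77817440032959, 9.192387580871582), 45.0)
top blue [194 177  27  21 217] [205.4 187.8] top z 0.0524 mid [0.5728 0.2859] ext [0.0367 0.0464] 211
   rect ((205.89022827148438, 187.98779296875), (27.308624267578125, 15.435310363769531), 24.775142669677734)
top blue [279 189  48  24  80] [301.8 199.6] top z 0.0167 mid [0.5528 0.1146] ext [0.0349 0.0858] 11
   rect ((303.1466064453125, 
[... 262 characters left out ...]
 ext [0.005  0.0068] 14
top teal [340 161   9  10  48] [344.2 165.8] top z 0.0612 mid [0.6128 0.0369] ext [0.0063 0.0055] 15
top teal [198 278   9   7  40] [202.3 281.5] top z 0.0634 mid [0.4041 0.2959] ext [0.0053 0.007 ] 17
side red [295 229  50  27 719] [319.9 241.1] top z 0.0065 mid [0.4657 0.1627] ext [0.0818 0.102 ] 719
side red [240 241  39  25 307] [259.5 255.8] top z 0.065 mid [0.4876 0.2971] ext [0.0594 0.0585] 207
side blue [278 207  45  24 635] [299.5 218.3] top z 0.0063 mid [0.5328 0.1188] ext [0.0785 0.0988] 635
(182, 210) 47 0.9081037763051963 [0.5288 0.3238 0.1077]
(239, 267) 33 0.9081037763051963 [0.4305 0.228  0.0832]
(233, 213) 60 0.05224775733784581 [0.5256 0.2417 0.0468]
```

View pics/a.png

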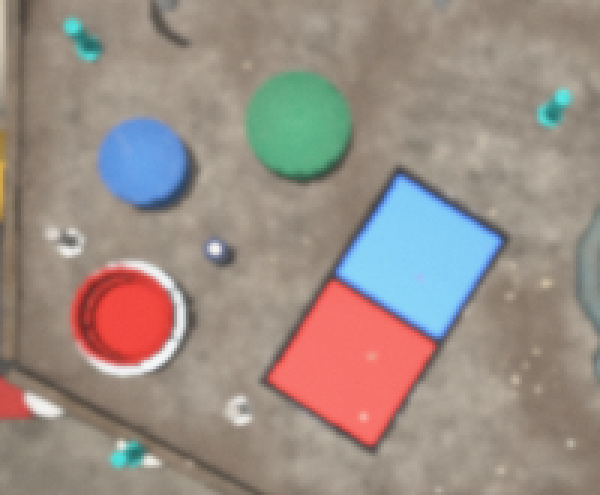

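View pics/b.png

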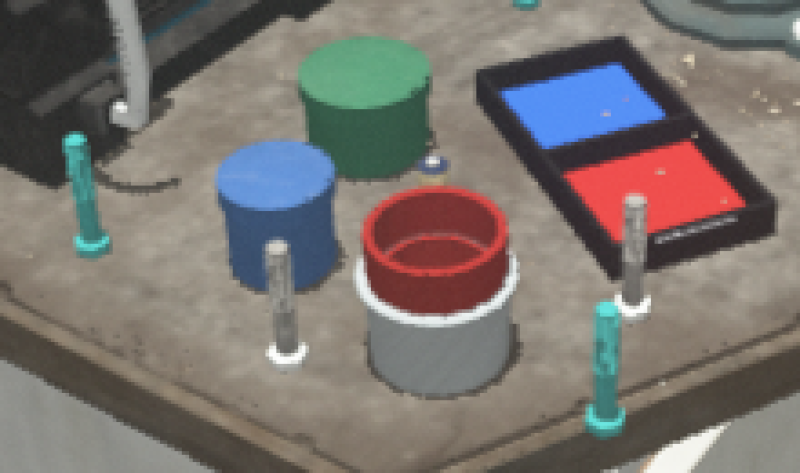

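Crop a shows the grey bolts at (68,240) and (238,410), clearly grey with white heads. The three turquoise ones are at (83,40), (555,107) and (128,455) and are not meant. In crop b the grey shank tips are at (276,247) and (636,200), and the battery top is at (433,163). Next I'll compute the points from both views.

Run:
```python
from h import *
np.set_printoptions(precision=4,suppress=True)
a=lambda u,v:np.array([160+u/3,130+v/3]);b=lambda u,v:np.array([140+u/3.636,190+v/3.638])
for n,p,q,z in(("boltA tip",a(50,233),b(276,244),.061),("boltB tip",a(230,402),b(636,197),.061),("boltA head",a(73,243),b(286,354),.003),("boltB head",a(239,411),b(632,310),.003),("battery top",a(216,248),b(433,163),.051),("blue top",a(143,160),b(277,175),.05),("green top",a(299,124),b(365,73),.045),("red rim",a(125,316),b(435,231),.064)):
    print(n,"tri",tri(p,q),"ray top",ray("top",p,z)[:2],"ray side",ray("side",q,z)[:2])
for n in("top","side"):
    p=np.load(n+"0.npz")["p"];H,S,V=cv2.split(cv2.cvtColor(p,cv2.COLOR_RGB2HSV))
    for nm,m,s in(("red",((H<8)|(H>172))&(S>110)&(V>150),(276,249) if n=="top" else(320,241)),("blue",(H>98)&(H<118)&(S>110)&(V>150),(302,212) if n=="top" else(299,218))):
        k,L=cv2.connectedComponents(m.astype(np.uint8));c=np.argwhere(L==L[s[1],s[0]])[:,::-1]
        W=np.array([ray(n,x,.005)[:2] for x in c])*1000
        r=cv2.minAreaRect(W.astype(np.float32));print(n,nm,len(c),r, W.mean(0))
```

```text
boltA tip tri [0.5352 0.3375 0.0626] ray top [0.5347 0.3374] ray side [0.5372 0.3363]
boltB tip tri [0.4335 0.2311 0.0609] ray top [0.4354 0.2321] ray side [0.4316 0.2302]
boltA head tri [0.5358 0.3362 0.0027] ray top [0.5343 0.3351] ray side [0.5373 0.3371]
boltB head tri [0.4298 0.2319 0.0019] ray top [0.429  0.2314] ray side [0.4299 0.2335]
battery top tri [0.5271 0.2419 0.0481] ray top [0.5261 0.2412] ray side [0.5254 0.2454]
blue top tri [0.5801 0.2856 0.0473] ray top [0.5792 0.2849] ray side [0.578  0.2885]
green top tri [0.6028 0.1927 0.0421] ray top [0.6012 0.192 ] ray side [0.6011 0.1966]
red rim tri [0.487  0.294  0.0611] ray top [0.4856 0.2928] ray side [0.4861 0.2976]
top red 1729 ((459.0281066894531, 162.24391174316406), (78.86951446533203, 76.54966735839844), 57.06233596801758) [459.0196 162.1557]Traceback (most recent call last):
  File "<stdin>", line 10, in <module>
  File "h.py", line 10, in ray
    c=camera_params(n);W=np.linalg.inv(c["world_to_cam"]);r=W[:3,:3]@np.linalg.inv(c["mtx"])@np.r_[uv,1];o=W[:3,3]
ValueError: time passes only in moves, steps and waits
```

```bash
sed -i 's/^from cell.*/from cell import status,get_image\nimport cell,functools\ncamera_params=functools.lru_cache(None)(cell.camera_params)/' h.py
python3 - <<'E'
from h import *
np.set_printoptions(precision=4,suppress=True)
for n in("top","side"):
    p=np.load(n+"0.npz")["p"];H,S,V=cv2.split(cv2.cvtColor(p,cv2.COLOR_RGB2HSV))
    for nm,m,s in(("red",((H<8)|(H>172))&(S>110)&(V>150),(276,249) if n=="top" else(320,241)),("blue",(H>98)&(H<118)&(S>110)&(V>150),(302,212) if n=="top" else(299,218))):
        k,L=cv2.connectedComponents(m.astype(np.uint8));c=np.argwhere(L==L[s[1],s[0]])[:,::-1]
        W=np.array([ray(n,x,.005)[:2] for x in c])*1000
        r=cv2.minAreaRect(W.astype(np.float32));print(n,nm,len(c),r, W.mean(0))
s=status.state()
from scipy.spatial.transform import Rotation as R
q=s["tcp_rot"];print(R.from_quat(np.r_[q[1:],q[0]]).as_matrix(),s["t"],s["ee_pos"])
E
```

```text
top red 1729 ((459.0281066894531, 162.24391174316406), (78.86951446533203, 76.54966735839844), 57.06233596801758) [459.0196 162.1557]
top blue 1659 ((525.0045776367188, 119.47966003417969), (78.9092788696289, 76.20069885253906), 57.22724533081055) [524.8046 119.3098]
side red 731 ((465.8846130371094, 154.17198181152344), (68.80697631835938, 57.935394287109375), 56.97358322143555) [465.7791 152.8091]
side blue 627 ((532.3971557617188, 111.26019287109375), (68.88847351074219, 55.9710578918457), 57.53824996948242) [532.0453 112.1187]
[[ 0.9415  0.3371 -0.0005]
 [ 0.3371 -0.9415  0.002 ]
 [ 0.0002 -0.002  -1.    ]] 0.1 [ 0.2105 -0.5877  0.2303]
```

Red bay centre (0.459,0.162), blue bay centre (0.525,0.1195), 78.6 mm apart, so the caddy is turned -33°. The heights agree with the text to within about 3 mm. I'll start the approach, and check the red pole's position at the same time.

```bash
cat >> h.py <<'E'
from scipy.spatial.transform import Rotation as R
def pose():
    s=status.state();q=s["tcp_rot"];return s,R.from_quat(np.r_[q[1:],q[0]]).as_matrix()
def go(x,y,z,psi):
    s,M=pose();p=np.radians(psi);Y=np.array([np.cos(p),np.sin(p),0]);Z=np.array([0,0,-1.]);T=np.stack([np.cross(Y,Z),Y,Z],1)
    print("t",round(s["t"],2),"at",(s["ee_pos"]*1000).round(1),"psi",np.degrees(np.arctan2(M[1,1],M[0,1])).round(1),"j",s["joint_pos"].round(2),"| slide",(M.T@(np.array([x,y,z])-s["ee_pos"])*1000).round(1),"ang",R.from_matrix(M.T@T).as_rotvec().round(3))
E
python3 -c "
from h import *
X=cloud('top',np.load('top0.npz')['d'])
print([X[v,118].round(2) for v in (10,60,100,140,165)])"
python3 -m pendant '[{"claw":-1,"slide":[20,-20,-40],"angular":[0,0,-0.12]},{"claw":-1,"slide":[40,-50,-70],"angular":[0,0,-0.24]},{"claw":-1,"slide":[306,-411,-80],"angular":[0,0,-1.4]},{"claw":-1,"slide":[306,-411,-80],"angular":[0,0,-1.4]},{"claw":-1,"slide":[306,-411,-80],"angular":[0,0,-1.4]},{"claw":-1,"slide":[306,-411,-80],"angular":[0,0,-1.4]},{"claw":-1,"slide":[306,-411,-80],"angular":[0,0,-1.4]},{"claw":-1,"slide":[306,-411,-80],"angular":[0,0,-1.4]},{"claw":-1,"slide":[306,-411,-80],"angular":[0,0,-1.4]},{"claw":-1,"slide":[306,-411,-80],"angular":[0,0,-1.4]},{"claw":-1,"slide":[306,-411,-80],"angular":[0,0,-1.4]},{"claw":-1,"slide":[306,-411,-80],"angular":[0,0,-1.4]}]'
python3 -c "
from h import *
go(.487,.294,.25,90)"
```

```text
[array([0.88, 0.43, 0.1 ]), array([ 0.83,  0.47, -0.01]), array([ 0.79,  0.5 , -0.12]), array([ 0.74,  0.55, -0.26]), array([ 0.69,  0.58, -0.37])]
t: 1.1
ee_pos: [0.3481, -0.1358, 0.3095]
tcp_rot: [0.0, 0.642, 0.767, 0.0]
contact_force: [0.9, 0.1, -0.2]
finger_gap: 0.0853
gripper_force: 0.0
t 1.1 at [ 348.1 -135.8  309.5] psi 10.1 j [-0.55 -0.22 -0.37  1.41  0.    0.85] | slide [398.6 212.4  59.5] ang [ 0.     0.    -1.394]
```

```bash
python3 -m pendant '[{"claw":-1,"slide":[398,212,10],"angular":[0,0,-1.39]},{"claw":-1,"slide":[398,212,10],"angular":[0,0,-1.39]},{"claw":-1,"slide":[398,212,10],"angular":[0,0,-1.39]},{"claw":-1,"slide":[398,212,10],"angular":[0,0,-1.39]},{"claw":-1,"slide":[398,212,10],"angular":[0,0,-1.39]},{"claw":-1,"slide":[398,212,10],"angular":[0,0,-1.39]},{"claw":-1,"slide":[398,212,60],"angular":[0,0,-1.39]},{"claw":-1,"slide":[398,212,60],"angular":[0,0,-1.39]},{"claw":-1,"slide":[398,212,60],"angular":[0,0,-1.39]},{"claw":-1,"slide":[398,212,60],"angular":[0,0,-1.39]},{"claw":-1,"slide":[398,212,60],"angular":[0,0,-1.39]},{"claw":-1,"slide":[398,212,60],"angular":[0,0,-1.39]}]'
python3 - <<'E'
from h import *
go(.487,.294,.15,90)
s,M=pose();p,d=get_image("wrist");np.savez("w1.npz",p=p,d=d,M=M,t=s["ee_pos"]);cv2.imwrite("pics/w1.png",p[:,:,::-1])
E
```

```text
t: 2.1
ee_pos: [0.4891, 0.2959, 0.2457]
tcp_rot: [-0.002, -0.001, 1.0, 0.001]
contact_force: [0.4, 0.1, 0.1]
finger_gap: 0.0853
gripper_force: 0.0
t 2.1 at [489.1 295.9 245.7] psi 90.1 j [ 0.43  0.18 -0.12  1.27  0.    0.43] | slide [ 1.8 -2.  95.7] ang [ 0.001 -0.003  0.002]
```

View pics/w1.png

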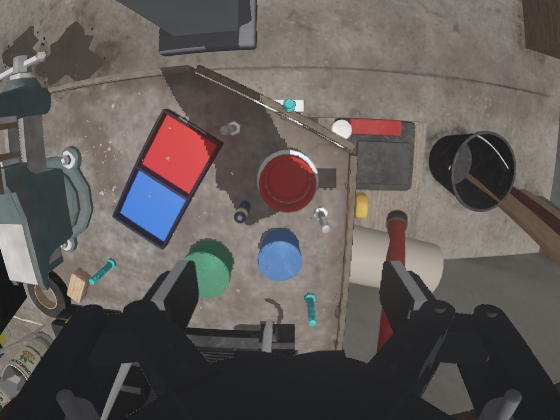

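The wrist view shows the red cup at (288,182), bolt A at (321,218), bolt B at (231,129), the battery at (242,212), the blue pot at (279,254) and the green pot at (207,268). I'll refine the points from here.

```bash
cat >> h.py <<'E'
def wray(uv,z,M,t):
    c=camera_params("wrist");K=c["mtx"];T=c["tool_from_camera"];a=np.array([(uv[0]-K[0,2])/K[0,0],(uv[1]-K[1,2])/K[1,1]]);r=np.hypot(*a)+1e-12
    dv=np.r_[a/r*np.sin(r),np.cos(r)];w=M@T[:3,:3]@dv;o=M@T[:3,3]+t
    return o+w*(z-o[2])/w[2]
def wproj(P,M,t):
    c=camera_params("wrist");K=c["mtx"];T=c["tool_from_camera"];q=T[:3,:3].T@(M.T@(np.asarray(P)-t)-T[:3,3]);h=np.hypot(q[0],q[1]);r=np.arctan2(h,q[2])
    return K[:2,2]+K[0,0]*r*q[:2]/h
def wmask(p,nm):
    H,S,V=cv2.split(cv2.cvtColor(p,cv2.COLOR_RGB2HSV))
    return {"red":((H<8)|(H>172))&(S>130)&(V>50),"blue":(H>98)&(H<118)&(S>120)&(V>80)}[nm].astype(np.uint8)
def blob(p,nm,seed):
    k,L=cv2.connectedComponents(cv2.morphologyEx(wmask(p,nm),cv2.MORPH_OPEN,np.ones((3,3))));l=L[seed[1]-3:seed[1]+4,seed[0]-3:seed[0]+4].max();return np.argwhere(L==l)[:,::-1]
def circ(c,z,M,t):
    h=cv2.convexHull(c.astype(np.int32))[:,0];W=np.array([wray(x,z,M,t)[:2] for x in h])*1000
    return cv2.minEnclosingCircle(W.astype(np.float32)),W.min(0),W.max(0)
E
python3 - <<'E'
from h import *
np.set_printoptions(precision=4,suppress=True)
f=np.load("w1.npz");p,M,t=f["p"],f["M"],f["t"]
print("red",circ(blob(p,"red",(288,190)),.064,M,t))
print("blue",circ(blob(p,"blue",(279,250)),.05,M,t))
for nm,s in(("red",(180,140)),("blue",(152,203))):
    c=blob(p,nm,s);W=np.array([wray(x,.005,M,t)[:2] for x in c])*1000;print(nm,cv2.minAreaRect(W.astype(np.float32)))
for n,uv,z in(("A head",(324,227),.003),("A tip",(319,211),.061),("B tip",(235,126),.061),("B head",(225,131),.003),("batt",(244,206),.051)):print(n,wray(uv,z,M,t))
a=cv2.resize(p[100:290,180:360],(568,600),interpolation=3);cv2.imwrite("pics/w1c.png",a[:,:,::-1])
E
```

```text
red (((487.7694396972656, 294.8057556152344), 29.66360092163086), array([458.4031, 266.3304]), array([517.063 , 323.7436]))
blue (((583.2667846679688, 283.3252258300781), 22.378170013427734), array([561.4481, 269.7674]), array([605.3565, 295.1034]))
red ((462.2414245605469, 159.75511169433594), (75.14740753173828, 72.3826904296875), 57.18352508544922)
blue ((529.264892578125, 116.37970733642578), (75.44409942626953, 69.78677368164062), 57.094261169433594)
A head [0.5566 0.3417 0.003 ]
A tip [0.5179 0.3289 0.061 ]
B tip [0.4287 0.2425 0.061 ]
B head [0.4362 0.2208 0.003 ]
batt [0.5154 0.2482 0.051 ]
```

View pics/w1c.png

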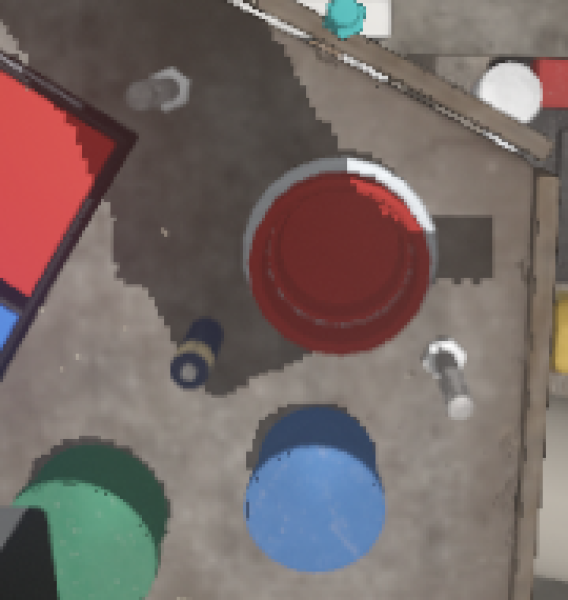

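The crop shows bolt A's head at (442,355) and tip at (460,407), bolt B's head at (172,88) and tip at (138,97), and the battery top at (188,372). The red cup at (0.4875,0.2948) agrees with the other views. I'll descend on it.

```bash
python3 -m pendant '[{"claw":-1,"slide":[2,-1.5,40],"angular":[0,-0.003,0]},{"claw":-1,"slide":[2,-1.5,80],"angular":[0,-0.003,0]},{"claw":-1,"slide":[2,-1.5,120],"angular":[0,-0.003,0]},{"claw":-1,"slide":[2,-1.5,150],"angular":[0,-0.003,0]},{"claw":-1,"slide":[2,-1.5,175],"angular":[0,-0.003,0]},{"claw":-1,"slide":[2,-1.5,190],"angular":[0,-0.003,0]},{"claw":-1,"slide":[2,-1.5,203],"angular":[0,-0.003,0]},{"claw":-1,"slide":[2,-1.5,203],"angular":[0,-0.003,0]},{"claw":-1,"slide":[2,-1.5,203],"angular":[0,-0.003,0]}]'
python3 - <<'E'
from h import *
np.set_printoptions(precision=4,suppress=True)
go(.4872,.2945,.043,90)
f=np.load("w1.npz");M,t=f["M"],f["t"]
for n,uv,z in(("A head",(320,212.4),.004),("A tip",(325.7,228.9),.061),("B tip",(223.7,130.7),.061),("B head",(234.5,127.9),.004),("batt",(239.5,217.8),.051),("blue top",(180+315/3.157,100+508/3.157),.05)):print(n,wray(uv,z,M,t))
E
```

```text
t: 2.9
ee_pos: [0.4859, 0.2881, 0.0463]
tcp_rot: [0.001, 0.005, 1.0, -0.001]
contact_force: [1.2, 0.6, -0.2]
finger_gap: 0.0855
gripper_force: 0.0
t 2.9 at [485.9 288.1  46.3] psi 89.5 j [ 0.42  0.33 -0.38  0.86 -0.    0.43] | slide [-1.3  6.4  3.3] ang [-0.001  0.001 -0.009]
A head [0.537  0.3359 0.004 ]
A tip [0.538  0.3368 0.061 ]
B tip [0.4332 0.2308 0.061 ]
B head [0.4327 0.2326 0.004 ]
batt [0.529  0.2427 0.051 ]
blue top [0.5814 0.2868 0.05  ]
```

```bash
python3 -m pendant '[{"claw":-1,"slide":[0,0,0],"angular":[0,0,0]},{"claw":-1,"slide":[0,0,0],"angular":[0,0,0]}]'; python3 -c "
from h import *
go(.4872,.2945,.043,90)"
```

```text
t: 3.07
ee_pos: [0.4879, 0.2894, 0.0483]
tcp_rot: [0.003, 0.004, 1.0, 0.001]
contact_force: [-0.1, -0.8, 0.3]
finger_gap: 0.0852
gripper_force: 0.0
t 3.07 at [487.9 289.4  48.3] psi 89.5 j [ 0.42  0.33 -0.37  0.86 -0.    0.43] | slide [0.8 5.  5.3] ang [ 0.001  0.006 -0.008]
```

```bash
python3 -m pendant '[{"claw":-1,"slide":[0.5,5,4],"angular":[0,0,-0.008]},{"claw":-1,"slide":[0.5,5,4],"angular":[0,0,-0.008]},{"claw":-1,"slide":[0.5,5,4],"angular":[0,0,-0.008]},{"claw":-1,"slide":[0.5,5,4],"angular":[0,0,-0.008]}]'; python3 -c "
from h import *
go(.4872,.2945,.043,90);print(status.state()['ee_pos'],status.state()['ee_pos'])"
```

```text
t: 3.4
ee_pos: [0.4863, 0.2944, 0.0429]
tcp_rot: [0.002, -0.0, 1.0, 0.0]
contact_force: [-0.3, -0.6, -0.2]
finger_gap: 0.0853
gripper_force: 0.0
t 3.4 at [486.3 294.4  42.9] psi 90.0 j [ 0.43  0.34 -0.37  0.85 -0.    0.43] | slide [-0.9  0.1 -0.1] ang [0.    0.003 0.   ]
[0.48630579 0.29444123 0.04288027] [0.48630579 0.29444123 0.04288027]
```

Centred. Closing now.

```bash
python3 -m pendant '[{"claw":0.4,"slide":[0,0,0],"angular":[0,0,0]},{"claw":0.4,"slide":[0,0,0],"angular":[0,0,0]},{"claw":0.4,"slide":[0,0,0],"angular":[0,0,0]},{"claw":0.4,"slide":[0,0,0],"angular":[0,0,0]},{"claw":0.4,"slide":[0,0,0],"angular":[0,0,0]},{"claw":0.4,"slide":[0,0,0],"angular":[0,0,0]},{"claw":0.4,"slide":[0,0,0],"angular":[0,0,0]},{"claw":0.4,"slide":[0,0,0],"angular":[0,0,0]}]'
```

```text
t: 4.07
ee_pos: [0.4869, 0.2945, 0.0433]
tcp_rot: [0.002, -0.0, 1.0, 0.0]
contact_force: [-0.6, 0.0, 5.0]
finger_gap: 0.057
gripper_force: 64.3
```

```bash
python3 -m pendant '[{"claw":0.4,"slide":[0,0,-3],"angular":[0,0,0]},{"claw":0.4,"slide":[0,0,-6],"angular":[0,0,0]},{"claw":0.4,"slide":[0,0,-9],"angular":[0,0,0]},{"claw":0.4,"slide":[0,0,-11],"angular":[0,0,0]},{"claw":0.4,"slide":[0,0,-11],"angular":[0,0,0]},{"claw":0.4,"slide":[0,0,-11],"angular":[0,0,0]}]'
python3 - <<'E'
from h import *
p,d=get_image("side");a=cv2.resize(p[200:320,190:330],(700,600),interpolation=3);cv2.imwrite("pics/s1.png",a[:,:,::-1])
E
```

```text
t: 4.57
ee_pos: [0.4862, 0.2942, 0.0537]
tcp_rot: [0.002, -0.0, 1.0, 0.0]
contact_force: [0.3, 0.4, -1.4]
finger_gap: 0.0568
gripper_force: 63.7
```

View pics/s1.png

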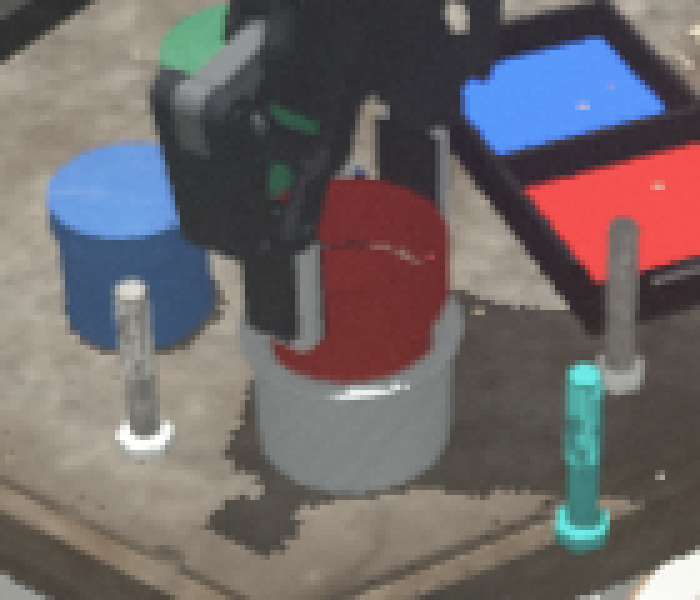

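The steel cup's bottom is at crop (352,490), which is unchanged, while the red cup has risen. I'll lift it and carry it over the red bay.

```bash
python3 -m pendant '[{"claw":0.4,"slide":[0,0,-15],"angular":[0,0,0]},{"claw":0.4,"slide":[0,0,-35],"angular":[0,0,0]},{"claw":0.4,"slide":[0,0,-60],"angular":[0,0,0]},{"claw":0.4,"slide":[5,-25,-62],"angular":[0,0,0]},{"claw":0.4,"slide":[11,-55,-62],"angular":[0,0,0]},{"claw":0.4,"slide":[17,-85,-62],"angular":[0,0,0]},{"claw":0.4,"slide":[22,-112,-60],"angular":[0,0,0]},{"claw":0.4,"slide":[26,-133,-40],"angular":[0,0,0]},{"claw":0.4,"slide":[26,-133,-20],"angular":[0,0,0]},{"claw":0.4,"slide":[26,-133,0],"angular":[0,0,0]},{"claw":0.4,"slide":[26,-133,0],"angular":[0,0,0]},{"claw":0.4,"slide":[26,-133,0],"angular":[0,0,0]}]'; python3 -c "
from h import *
go(.460,.161,.027,90)"
```

```text
t: 5.62
ee_pos: [0.4588, 0.1608, 0.0527]
tcp_rot: [-0.0, 0.0, 1.0, -0.0]
contact_force: [0.2, 0.4, -0.2]
finger_gap: 0.0565
gripper_force: 64.0
t 5.62 at [458.8 160.8  52.7] psi 90.0 j [ 0.2   0.2  -0.54  0.83 -0.    0.2 ] | slide [-1.2  0.2 25.7] ang [-0.001 -0.    -0.   ]
```

```bash
python3 -m pendant '[{"claw":0.4,"slide":[-1,0,8],"angular":[0,0,0]},{"claw":0.4,"slide":[-1,0,16],"angular":[0,0,0]},{"claw":0.4,"slide":[-1,0,21],"angular":[0,0,0]},{"claw":0.4,"slide":[-1,0,24],"angular":[0,0,0]},{"claw":0.4,"slide":[-1,0,24],"angular":[0,0,0]},{"claw":0.4,"slide":[-1,0,24],"angular":[0,0,0]}]'; python3 -c "
from h import *
go(.460,.161,.027,90)"
```

```text
t: 6.12
ee_pos: [0.4612, 0.1613, 0.0295]
tcp_rot: [0.001, -0.0, 1.0, -0.0]
contact_force: [-0.4, 0.7, -1.2]
finger_gap: 0.0571
gripper_force: 64.0
t 6.12 at [461.2 161.3  29.5] psi 90.0 j [ 0.2   0.24 -0.56  0.77 -0.    0.2 ] | slide [ 1.2 -0.3  2.5] ang [-0.     0.003  0.   ]
```

```bash
python3 -m pendant '[{"claw":0.4,"slide":[0,0,1.5],"angular":[0,0,0]},{"claw":0.4,"slide":[0,0,2.5],"angular":[0,0,0]},{"claw":0.4,"slide":[0,0,2.5],"angular":[0,0,0]}]';python3 -m pendant '[{"claw":0.4,"slide":[0,0,1],"angular":[0,0,0]},{"claw":0.4,"slide":[0,0,1.5],"angular":[0,0,0]},{"claw":0.4,"slide":[0,0,1.5],"angular":[0,0,0]}]'
```

```text
t: 6.37
ee_pos: [0.4614, 0.1612, 0.0271]
tcp_rot: [0.002, -0.0, 1.0, -0.0]
contact_force: [0.0, 0.1, -0.4]
finger_gap: 0.0569
gripper_force: 64.0
t: 6.62
ee_pos: [0.4616, 0.1613, 0.0263]
tcp_rot: [0.002, -0.0, 1.0, -0.0]
contact_force: [-1.9, -0.4, 4.9]
finger_gap: 0.0567
gripper_force: 64.7
```

Contact (4.9 N up) at the expected height. I'll release, rise, and then look down.

```bash
python3 -m pendant '[{"claw":-1,"slide":[0,0,0],"angular":[0,0,0]},{"claw":-1,"slide":[0,0,0],"angular":[0,0,0]},{"claw":-1,"slide":[0,0,0],"angular":[0,0,0]},{"claw":-1,"slide":[0,0,0],"angular":[0,0,0]},{"claw":-1,"slide":[0,0,0],"angular":[0,0,0]},{"claw":-1,"slide":[0,0,-15],"angular":[0,0,0]},{"claw":-1,"slide":[0,0,-45],"angular":[0,0,0]},{"claw":-1,"slide":[0,0,-80],"angular":[0,0,0]},{"claw":-1,"slide":[0,0,-120],"angular":[0,0,0]},{"claw":-1,"slide":[0,0,-150],"angular":[0,0,0]},{"claw":-1,"slide":[0,0,-150],"angular":[0,0,0]},{"claw":-1,"slide":[0,0,-150],"angular":[0,0,0]}]'
python3 - <<'E'
from h import *
s,M=pose();t=s["ee_pos"];p,d=get_image("wrist");np.savez("w2.npz",p=p,d=d,M=M,t=t)
go(.432,.231,.15,90)
print(wproj([.46,.161,.047],M,t),wproj([.432,.231,.061],M,t))
cv2.imwrite("pics/w2.png",p[60:340,120:420][:,:,::-1].repeat(2,0).repeat(2,1))
E
```

```text
t: 7.62
ee_pos: [0.4629, 0.1616, 0.178]
tcp_rot: [0.004, -0.0, 1.0, 0.001]
contact_force: [-0.2, 0.4, -0.5]
finger_gap: 0.0855
gripper_force: 0.0
t 7.67 at [461.2 161.3 176. ] psi 90.0 j [ 0.2   0.07 -0.4   1.1  -0.    0.2 ] | slide [29.3 69.7 25.9] ang [0.    0.004 0.   ]
[287.06783448 192.20724817] [372.0071351  163.91012682]
```

View pics/w2.png

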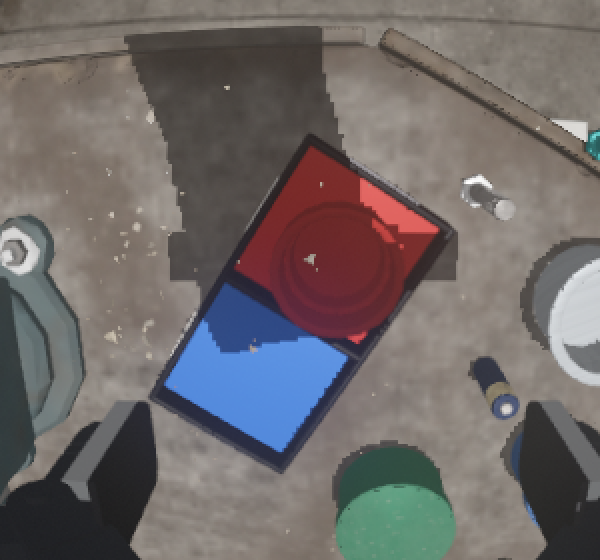

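The red cup stands upright in the red bay, with its rim centred at full-image (289,194). Bolt B's tip is at (371.5,164.5), within 1 px of the prediction. I'll move above bolt B with the fingers partly closed, and work out the cup and caddy centres.

```bash
python3 -m pendant '[{"claw":0.06,"slide":[15,35,0],"angular":[0,0,0]},{"claw":0.06,"slide":[29,70,0],"angular":[0,0,0]},{"claw":0.06,"slide":[29,70,30],"angular":[0,0,0]},{"claw":0.06,"slide":[29,70,60],"angular":[0,0,0]},{"claw":0.06,"slide":[29,70,80],"angular":[0,0,0]},{"claw":0.06,"slide":[29,70,80],"angular":[0,0,0]},{"claw":0.06,"slide":[29,70,80],"angular":[0,0,0]},{"claw":0.06,"slide":[29,70,80],"angular":[0,0,0]}]'
python3 - <<'E'
from h import *
np.set_printoptions(precision=4,suppress=True)
f=np.load("w2.npz");M,t=f["M"],f["t"]
C=lambda u,v:(120+u/2,60+v/2)
k=np.array([wray(C(*x),.02,M,t) for x in((310,137),(453,232),(283,470),(152,398))]);print("caddy corners",k,"centre",k.mean(0))
print("rim",wray(C(338,268),.047,M,t),"cup floor",wray(C(336,262),.008,M,t),"B tip",wray(C(503,209),.061,M,t),"B head",wray(C(478,192),.004,M,t))
go(.4325,.2315,.043,90)
E
```

```text
t: 8.33
ee_pos: [0.432, 0.2311, 0.0954]
tcp_rot: [0.001, 0.0, 1.0, -0.0]
contact_force: [-0.3, 0.0, 0.1]
finger_gap: 0.0404
gripper_force: 0.0
caddy corners [[0.4064 0.1498 0.02  ]
 [0.4507 0.2174 0.02  ]
 [0.5811 0.1331 0.02  ]
 [0.5389 0.0649 0.02  ]] centre [0.4943 0.1413 0.02  ]
rim [0.4616 0.1627 0.047 ] cup floor [0.4686 0.1618 0.008 ] B tip [0.4325 0.2306 0.061 ] B head [0.4334 0.2323 0.004 ]
t 8.33 at [432.  231.1  95.4] psi 90.0 j [ 0.36  0.15 -0.49  0.93 -0.    0.36] | slide [-0.4  0.5 52.4] ang [-0.     0.002 -0.   ]
```

```bash
python3 -m pendant '[{"claw":0.06,"slide":[-0.5,0.5,20],"angular":[0,0,0]},{"claw":0.06,"slide":[-0.5,0.5,40],"angular":[0,0,0]},{"claw":0.06,"slide":[-0.5,0.5,52],"angular":[0,0,0]},{"claw":0.06,"slide":[-0.5,0.5,52],"angular":[0,0,0]},{"claw":0.06,"slide":[-0.5,0.5,52],"angular":[0,0,0]},{"claw":0.9,"slide":[-0.5,0.5,52],"angular":[0,0,0]},{"claw":0.9,"slide":[-0.5,0.5,52],"angular":[0,0,0]},{"claw":0.9,"slide":[-0.5,0.5,52],"angular":[0,0,0]},{"claw":0.9,"slide":[-0.5,0.5,52],"angular":[0,0,0]},{"claw":0.9,"slide":[-0.5,0.5,52],"angular":[0,0,0]},{"claw":0.9,"slide":[-0.5,0.5,52],"angular":[0,0,0]},{"claw":0.9,"slide":[-0.5,0.5,52],"angular":[0,0,0]}]'
python3 -m pendant '[{"claw":1,"slide":[0,0,0],"angular":[0,0,0]},{"claw":1,"slide":[0,0,0],"angular":[0,0,0]},{"claw":1,"slide":[0,0,-20],"angular":[0,0,0]},{"claw":1,"slide":[0,0,-50],"angular":[0,0,0]},{"claw":1,"slide":[0,0,-80],"angular":[0,0,0]},{"claw":1,"slide":[0,0,-80],"angular":[0,0,0]},{"claw":1,"slide":[0,0,-80],"angular":[0,0,0]}]'
python3 - <<'E'
from h import *
s,M=pose();t=s["ee_pos"];p,d=get_image("side");go(.4722,.1627,.105,90)
u=proj("side",t+[0,0,-.02]).astype(int);print(u)
a=p[u[1]-50:u[1]+50,u[0]-65:u[0]+65];cv2.imwrite("pics/s2.png",cv2.resize(a[:,:,::-1],(650,500),interpolation=3))
E
```

```text
t: 9.33
ee_pos: [0.4343, 0.2322, 0.045]
tcp_rot: [0.003, -0.0, 1.0, 0.0]
contact_force: [-0.1, -0.7, 6.5]
finger_gap: 0.0063
gripper_force: 58.8
t: 9.92
ee_pos: [0.4344, 0.2325, 0.1257]
tcp_rot: [0.004, -0.0, 1.0, 0.001]
contact_force: [-0.8, 0.2, -1.2]
finger_gap: 0.0061
gripper_force: 58.6
t 9.97 at [432.9 231.9 124. ] psi 90.0 j [ 0.36  0.12 -0.46  0.99 -0.    0.36] | slide [-39.2 -69.2  19.2] ang [0.001 0.004 0.   ]
[313 219]
```

View pics/s2.png

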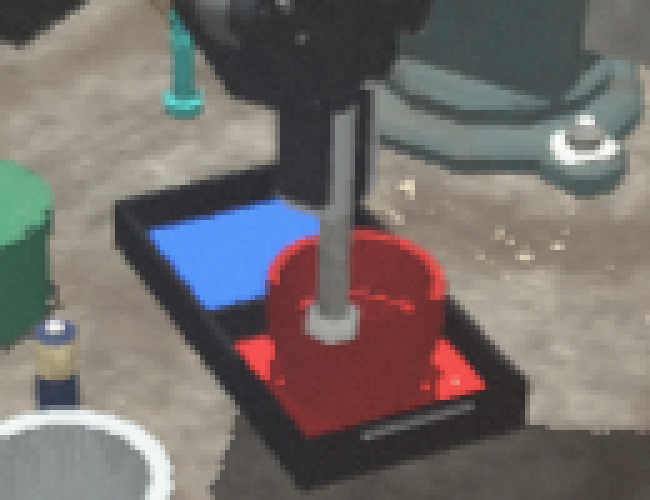

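The side crop shows bolt B hanging upright in the fingers, head down at (330,323), and the red cup standing in its bay. I'll carry it to 10.5 mm beyond the cup's centre.

```bash
python3 -m pendant '[{"claw":1,"slide":[-20,-35,0],"angular":[0,0,0]},{"claw":1,"slide":[-39,-69,0],"angular":[0,0,0]},{"claw":1,"slide":[-39,-69,0],"angular":[0,0,0]},{"claw":1,"slide":[-39,-69,10],"angular":[0,0,0]},{"claw":1,"slide":[-39,-69,20],"angular":[0,0,0]},{"claw":1,"slide":[-39,-69,20],"angular":[0,0,0]},{"claw":1,"slide":[-39,-69,20],"angular":[0,0,0]}]'; python3 -c "
from h import *
go(.472,.1627,.0525,90)"
```

```text
t: 10.55
ee_pos: [0.469, 0.1631, 0.1015]
tcp_rot: [-0.001, -0.001, 1.0, -0.0]
contact_force: [-0.2, 0.4, -0.9]
finger_gap: 0.006
gripper_force: 58.7
t 10.55 at [469.  163.1 101.5] psi 90.1 j [ 0.2   0.16 -0.47  0.95 -0.    0.2 ] | slide [-3.1 -0.4 48.9] ang [-0.001 -0.002  0.002]
```

```bash
python3 -m pendant '[{"claw":1,"slide":[-2,0,10],"angular":[0,0,0]},{"claw":1,"slide":[-2,0,20],"angular":[0,0,0]},{"claw":1,"slide":[-2,0,30],"angular":[0,0,0]},{"claw":1,"slide":[-2,0,38],"angular":[0,0,0]},{"claw":1,"slide":[-2,0,44],"angular":[0,0,0]},{"claw":1,"slide":[-2,0,44],"angular":[0,0,0]},{"claw":1,"slide":[-2,0,44],"angular":[0,0,0]}]'; python3 -c "
from h import *
go(.472,.1627,.0525,90)"
```

```text
t: 11.13
ee_pos: [0.4732, 0.1626, 0.059]
tcp_rot: [0.001, -0.0, 1.0, -0.0]
contact_force: [-0.2, 0.3, -0.1]
finger_gap: 0.0061
gripper_force: 58.7
t 11.13 at [473.2 162.6  59. ] psi 90.0 j [ 0.2   0.22 -0.5   0.85 -0.    0.2 ] | slide [1.3 0.1 6.5] ang [-0.     0.002  0.   ]
```

```bash
python3 -m pendant '[{"claw":1,"slide":[1,0,2.5],"angular":[0,0,0]},{"claw":1,"slide":[1,0,4.5],"angular":[0,0,0]},{"claw":1,"slide":[1,0,4.5],"angular":[0,0,0]}]'; python3 -m pendant '[{"claw":1,"slide":[0,0,1],"angular":[0,0,0]},{"claw":1,"slide":[0,0,2],"angular":[0,0,0]},{"claw":1,"slide":[0,0,2],"angular":[0,0,0]}]'
```

```text
t: 11.38
ee_pos: [0.4727, 0.1627, 0.0551]
tcp_rot: [0.002, -0.0, 1.0, -0.0]
contact_force: [0.3, 1.1, -0.1]
finger_gap: 0.0065
gripper_force: 58.7
t: 11.63
ee_pos: [0.4728, 0.1627, 0.0531]
tcp_rot: [0.002, -0.0, 1.0, -0.0]
contact_force: [-0.9, -0.2, -0.5]
finger_gap: 0.0059
gripper_force: 58.7
```

```bash
python3 -m pendant '[{"claw":1,"slide":[0,0,1],"angular":[0,0,0]},{"claw":1,"slide":[0,0,1],"angular":[0,0,0]},{"claw":1,"slide":[0,0,1],"angular":[0,0,0]}]'; python3 -m pendant '[{"claw":1,"slide":[0,0,1],"angular":[0,0,0]},{"claw":1,"slide":[0,0,1],"angular":[0,0,0]},{"claw":1,"slide":[0,0,1],"angular":[0,0,0]}]'
```

```text
t: 11.88
ee_pos: [0.4733, 0.1628, 0.053]
tcp_rot: [0.002, -0.0, 1.0, -0.0]
contact_force: [-1.4, -1.1, 5.1]
finger_gap: 0.0063
gripper_force: 59.2
t: 12.13
ee_pos: [0.474, 0.1628, 0.0529]
tcp_rot: [0.003, -0.0, 1.0, -0.0]
contact_force: [-2.6, -1.4, 11.2]
finger_gap: 0.0059
gripper_force: 59.8
```

The head is on the cup floor. I'll release and rise.

```bash
python3 -m pendant '[{"claw":1,"slide":[0,0,-1],"angular":[0,0,0]},{"claw":0.7,"slide":[0,0,-1],"angular":[0,0,0]},{"claw":0.4,"slide":[0,0,-1],"angular":[0,0,0]},{"claw":0.06,"slide":[0,0,-1],"angular":[0,0,0]},{"claw":0.06,"slide":[0,0,-1],"angular":[0,0,0]},{"claw":0.06,"slide":[0,0,-5],"angular":[0,0,0]},{"claw":0.06,"slide":[0,0,-25],"angular":[0,0,0]},{"claw":0.06,"slide":[0,0,-60],"angular":[0,0,0]},{"claw":0.06,"slide":[0,0,-100],"angular":[0,0,0]},{"claw":0.06,"slide":[0,0,-125],"angular":[0,0,0]},{"claw":0.06,"slide":[0,0,-125],"angular":[0,0,0]},{"claw":0.06,"slide":[0,0,-125],"angular":[0,0,0]}]'
python3 - <<'E'
from h import *
s,M=pose();t=s["ee_pos"];p,d=get_image("wrist");np.savez("w3.npz",p=p,d=d,M=M,t=t)
go(.537,.3365,.11,90)
u=wproj([.472,.163,.047],M,t).astype(int);print(u);a=p[u[1]-70:u[1]+70,u[0]-80:u[0]+110]
cv2.imwrite("pics/w3.png",cv2.resize(a[:,:,::-1],(760,560),interpolation=3))
E
```

```text
t: 13.13
ee_pos: [0.4741, 0.1631, 0.1783]
tcp_rot: [0.004, -0.0, 1.0, 0.0]
contact_force: [-0.0, 0.7, 0.7]
finger_gap: 0.0401
gripper_force: 0.0
t 13.18 at [472.5 162.8 176.5] psi 90.0 j [ 0.2   0.09 -0.37  1.1  -0.    0.2 ] | slide [-64.2 173.7  66.8] ang [0.    0.004 0.   ]
[287 193]
```

View pics/w3.png

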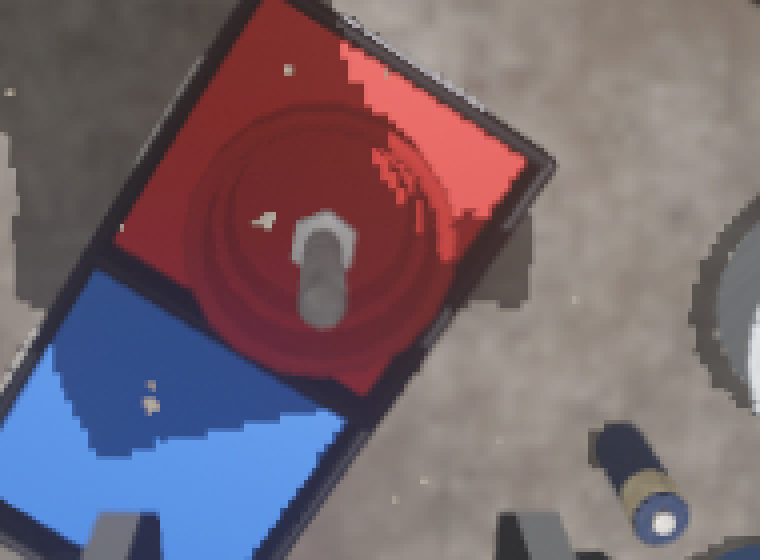

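The first bolt stands upright in the cup, head at crop (323,240) and tip at (322,303). The cup rim is centred at about (320,240). Moving over bolt A.

```bash
python3 -m pendant '[{"claw":0.06,"slide":[-13,35,0],"angular":[0,0,0]},{"claw":0.06,"slide":[-26,70,0],"angular":[0,0,0]},{"claw":0.06,"slide":[-40,108,0],"angular":[0,0,0]},{"claw":0.06,"slide":[-54,146,0],"angular":[0,0,0]},{"claw":0.06,"slide":[-64,174,0],"angular":[0,0,0]},{"claw":0.06,"slide":[-64,174,30],"angular":[0,0,0]},{"claw":0.06,"slide":[-64,174,60],"angular":[0,0,0]},{"claw":0.06,"slide":[-64,174,75],"angular":[0,0,0]},{"claw":0.06,"slide":[-64,174,75],"angular":[0,0,0]},{"claw":0.06,"slide":[-64,174,75],"angular":[0,0,0]}]'
python3 - <<'E'
from h import *
np.set_printoptions(precision=4,suppress=True)
f=np.load("w3.npz");M,t=f["M"],f["t"];C=lambda u,v:(207+u/4,123+v/4)
print("rim",wray(C(320,240),.047,M,t),"head",wray(C(323,240),.012,M,t),"tip",wray(C(322,303),.069,M,t))
go(.537,.3365,.043,90)
s,M=pose();p,d=get_image("wrist");np.savez("w4.npz",p=p,M=M,t=s["ee_pos"]);u=wproj([.537,.3365,.04],M,s["ee_pos"]).astype(int);print(u)
a=p[u[1]-60:u[1]+60,u[0]-60:u[0]+60];cv2.imwrite("pics/w4.png",cv2.resize(a[:,:,::-1],(480,480),interpolation=3))
E
```

```text
t: 14.02
ee_pos: [0.5342, 0.3356, 0.0982]
tcp_rot: [-0.001, -0.0, 1.0, -0.001]
contact_force: [-0.2, 0.3, 1.5]
finger_gap: 0.0402
gripper_force: 0.0
rim [0.463  0.1624 0.047 ] head [0.4708 0.163  0.012 ] tip [0.4711 0.1629 0.069 ]
t 14.02 at [534.2 335.6  98.2] psi 90.0 j [ 0.46  0.38 -0.17  1.02 -0.    0.46] | slide [-3.   1.1 55.2] ang [-0.003 -0.003  0.   ]
[289 228]
```

View pics/w4.png

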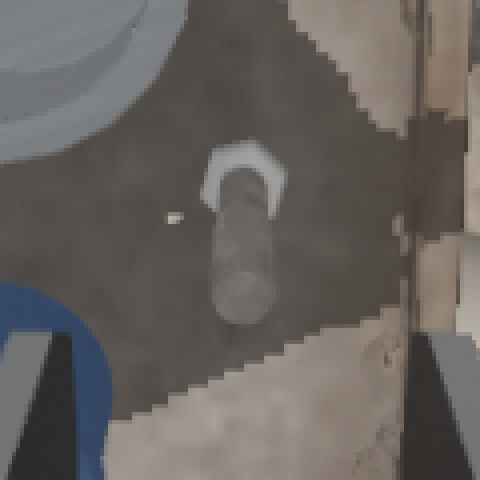

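Bolt A is centred between the fingers, tip at crop (242,298) and head at (243,185). The blue pot is clear of the left finger.

Run:
```python
from h import *
f=np.load("w4.npz");M,t=f["M"],f["t"];print(wray((289.5,242.5),.061,M,t),wray((289.7,213.5),.006,M,t));go(.537,.3365,.043,90)
```

```text
[0.53812158 0.33657766 0.061     ] [0.53703233 0.33670744 0.006     ]
t 14.07 at [535.8 336.3 100.2] psi 90.0 j [ 0.46  0.38 -0.17  1.02 -0.    0.46] | slide [-1.2  0.3 57.2] ang [-0.001  0.001  0.   ]
```

```bash
python3 -m pendant '[{"claw":0.06,"slide":[-1.5,0.3,20],"angular":[0,0,0]},{"claw":0.06,"slide":[-1.5,0.3,40],"angular":[0,0,0]},{"claw":0.06,"slide":[-1.5,0.3,57],"angular":[0,0,0]},{"claw":0.06,"slide":[-1.5,0.3,57],"angular":[0,0,0]},{"claw":0.06,"slide":[-1.5,0.3,57],"angular":[0,0,0]},{"claw":0.9,"slide":[-1.5,0.3,57],"angular":[0,0,0]},{"claw":0.9,"slide":[-1.5,0.3,57],"angular":[0,0,0]},{"claw":0.9,"slide":[-1.5,0.3,57],"angular":[0,0,0]},{"claw":0.9,"slide":[-1.5,0.3,57],"angular":[0,0,0]},{"claw":0.9,"slide":[-1.5,0.3,57],"angular":[0,0,0]},{"claw":0.9,"slide":[-1.5,0.3,57],"angular":[0,0,0]},{"claw":0.9,"slide":[-1.5,0.3,57],"angular":[0,0,0]}]'
python3 -m pendant '[{"claw":1,"slide":[0,0,0],"angular":[0,0,0]},{"claw":1,"slide":[0,0,0],"angular":[0,0,0]},{"claw":1,"slide":[0,0,-20],"angular":[0,0,0]},{"claw":1,"slide":[0,0,-50],"angular":[0,0,0]},{"claw":1,"slide":[0,0,-85],"angular":[0,0,0]},{"claw":1,"slide":[0,0,-110],"angular":[0,0,0]},{"claw":1,"slide":[0,0,-110],"angular":[0,0,0]},{"claw":1,"slide":[0,0,-110],"angular":[0,0,0]}]'; python3 -c "
from h import *
go(.4515,.1627,.15,90)"
```

```text
t: 15.07
ee_pos: [0.5398, 0.3377, 0.0463]
tcp_rot: [0.003, -0.0, 1.0, 0.001]
contact_force: [0.1, -0.1, 7.0]
finger_gap: 0.0061
gripper_force: 58.9
t: 15.73
ee_pos: [0.5394, 0.3379, 0.1568]
tcp_rot: [0.004, -0.0, 1.0, 0.001]
contact_force: [-0.1, 0.2, -1.0]
finger_gap: 0.0059
gripper_force: 58.6
t 15.73 at [539.4 337.9 156.8] psi 90.0 j [ 0.46  0.34 -0.11  1.12 -0.    0.46] | slide [  88.  -175.2    5.8] ang [0.002 0.007 0.   ]
```

```bash
python3 -m pendant '[{"claw":1,"slide":[17,-34,0],"angular":[0,0,0]},{"claw":1,"slide":[35,-70,0],"angular":[0,0,0]},{"claw":1,"slide":[53,-106,0],"angular":[0,0,0]},{"claw":1,"slide":[71,-142,0],"angular":[0,0,0]},{"claw":1,"slide":[87,-174,0],"angular":[0,0,0]},{"claw":1,"slide":[87,-174,0],"angular":[0,0,0]},{"claw":1,"slide":[87,-174,30],"angular":[0,0,0]},{"claw":1,"slide":[87,-174,50],"angular":[0,0,0]},{"claw":1,"slide":[87,-174,50],"angular":[0,0,0]},{"claw":1,"slide":[87,-174,50],"angular":[0,0,0]},{"claw":1,"slide":[87,-174,50],"angular":[0,0,0]},{"claw":1,"slide":[87,-174,50],"angular":[0,0,0]}]'; python3 -c "
from h import *
go(.451,.1627,.053,90)"
```

```text
t: 16.73
ee_pos: [0.4521, 0.1635, 0.105]
tcp_rot: [0.002, -0.0, 1.0, 0.0]
contact_force: [0.3, -0.1, 0.1]
finger_gap: 0.0059
gripper_force: 58.7
t 16.73 at [452.1 163.5 105. ] psi 90.0 j [ 0.21  0.13 -0.5   0.94 -0.    0.21] | slide [ 1.3 -0.8 52. ] ang [0.    0.005 0.001]
```

```bash
python3 -m pendant '[{"claw":1,"slide":[0,-0.5,10],"angular":[0,0,0]},{"claw":1,"slide":[0,-0.5,20],"angular":[0,0,0]},{"claw":1,"slide":[0,-0.5,30],"angular":[0,0,0]},{"claw":1,"slide":[0,-0.5,40],"angular":[0,0,0]},{"claw":1,"slide":[0,-0.5,46],"angular":[0,0,0]},{"claw":1,"slide":[0,-0.5,46],"angular":[0,0,0]},{"claw":1,"slide":[0,-0.5,46],"angular":[0,0,0]}]'; python3 -c "
from h import *
go(.4525,.1627,.053,90)"
```

```text
t: 17.32
ee_pos: [0.4501, 0.1623, 0.057]
tcp_rot: [0.0, -0.0, 1.0, -0.0]
contact_force: [-0.1, 0.1, -0.5]
finger_gap: 0.0057
gripper_force: 61.4
t 17.32 at [450.1 162.3  57. ] psi 90.0 j [ 0.21  0.19 -0.55  0.83 -0.    0.21] | slide [-2.4  0.4  4. ] ang [-0.001  0.     0.   ]
```

```bash
python3 -m pendant '[{"claw":1,"slide":[-1,0,1.5],"angular":[0,0,0]},{"claw":1,"slide":[-1,0,3],"angular":[0,0,0]},{"claw":1,"slide":[-1,0,3],"angular":[0,0,0]}]'; python3 -m pendant '[{"claw":1,"slide":[0,0,1],"angular":[0,0,0]},{"claw":1,"slide":[0,0,1.5],"angular":[0,0,0]},{"claw":1,"slide":[0,0,1.5],"angular":[0,0,0]}]'
```

```text
t: 17.57
ee_pos: [0.4521, 0.1625, 0.0549]
tcp_rot: [0.001, -0.0, 1.0, -0.0]
contact_force: [-0.3, 0.6, -0.1]
finger_gap: 0.0062
gripper_force: 61.4
t: 17.82
ee_pos: [0.4522, 0.1625, 0.0536]
tcp_rot: [0.002, -0.0, 1.0, -0.0]
contact_force: [-0.7, 0.8, 0.7]
finger_gap: 0.0059
gripper_force: 61.4
```

```bash
python3 -m pendant '[{"claw":1,"slide":[0,0,0.8],"angular":[0,0,0]},{"claw":1,"slide":[0,0,0.8],"angular":[0,0,0]},{"claw":1,"slide":[0,0,0.8],"angular":[0,0,0]}]'; python3 -m pendant '[{"claw":1,"slide":[0,0,0.8],"angular":[0,0,0]},{"claw":1,"slide":[0,0,0.8],"angular":[0,0,0]},{"claw":1,"slide":[0,0,0.8],"angular":[0,0,0]}]'
```

```text
t: 18.07
ee_pos: [0.4528, 0.1626, 0.0534]
tcp_rot: [0.002, -0.0, 1.0, -0.0]
contact_force: [-1.0, -0.5, 5.9]
finger_gap: 0.0061
gripper_force: 62.0
t: 18.32
ee_pos: [0.4533, 0.1626, 0.0533]
tcp_rot: [0.002, -0.0, 1.0, -0.0]
contact_force: [-1.6, -0.6, 9.3]
finger_gap: 0.006
gripper_force: 62.5
```

Contact at the floor. Releasing and rising, then a look.

```bash
python3 -m pendant '[{"claw":1,"slide":[0,0,-1],"angular":[0,0,0]},{"claw":0.7,"slide":[0,0,-1],"angular":[0,0,0]},{"claw":0.4,"slide":[0,0,-1],"angular":[0,0,0]},{"claw":0.06,"slide":[0,0,-1],"angular":[0,0,0]},{"claw":0.06,"slide":[0,0,-1],"angular":[0,0,0]},{"claw":0.06,"slide":[0,0,-5],"angular":[0,0,0]},{"claw":0.06,"slide":[0,0,-25],"angular":[0,0,0]},{"claw":0.06,"slide":[0,0,-60],"angular":[0,0,0]},{"claw":-1,"slide":[0,0,-100],"angular":[0,0,0]},{"claw":-1,"slide":[0,0,-125],"angular":[0,0,0]},{"claw":-1,"slide":[0,0,-125],"angular":[0,0,0]},{"claw":-1,"slide":[0,0,-125],"angular":[0,0,0]}]'
python3 - <<'E'
from h import *
s,M=pose();t=s["ee_pos"];p,d=get_image("wrist");np.savez("w5.npz",p=p,d=d,M=M,t=t)
go(.581,.286,.15,90)
u=wproj([.462,.163,.047],M,t).astype(int);print(u);a=p[u[1]-60:u[1]+80,u[0]-80:u[0]+110]
cv2.imwrite("pics/w5.png",cv2.resize(a[:,:,::-1],(760,560),interpolation=3))
E
```

```text
t: 19.32
ee_pos: [0.4536, 0.1629, 0.1792]
tcp_rot: [0.004, -0.0, 1.0, 0.001]
contact_force: [0.8, -0.2, 0.4]
finger_gap: 0.0852
gripper_force: 0.0
t 19.37 at [452.1 162.6 177.3] psi 90.0 j [ 0.21  0.05 -0.41  1.1  -0.    0.21] | slide [-128.9  123.4   27.9] ang [0.    0.004 0.   ]
[287 204]
```

View pics/w5.png

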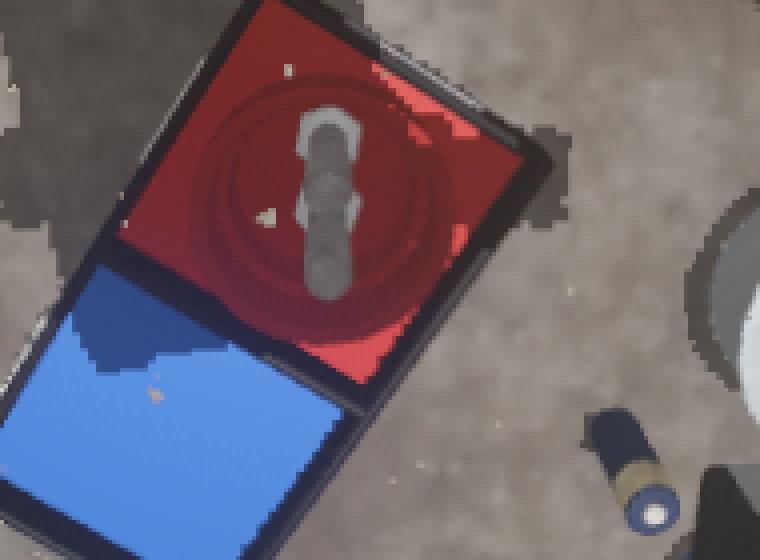

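Both bolts stand in the cup, heads at crop (330,130) and (328,210) and tips at (330,185) and (328,275). Next is the blue pot, approached with the tool at 75° so the fingers clear the green pot and the battery.

```bash
python3 -m pendant '[{"claw":-1,"slide":[-28,27,0],"angular":[0,0,0.1]},{"claw":-1,"slide":[-56,54,0],"angular":[0,0,0.2]},{"claw":-1,"slide":[-84,80,0],"angular":[0,0,0.262]},{"claw":-1,"slide":[-110,105,0],"angular":[0,0,0.262]},{"claw":-1,"slide":[-129,123,0],"angular":[0,0,0.262]},{"claw":-1,"slide":[-129,123,30],"angular":[0,0,0.262]},{"claw":-1,"slide":[-129,123,60],"angular":[0,0,0.262]},{"claw":-1,"slide":[-129,123,85],"angular":[0,0,0.262]},{"claw":-1,"slide":[-129,123,85],"angular":[0,0,0.262]},{"claw":-1,"slide":[-129,123,85],"angular":[0,0,0.262]}]'
python3 - <<'E'
from h import *
go(.581,.286,.025,75)
s,M=pose();t=s["ee_pos"];p,d=get_image("wrist");np.savez("w6.npz",p=p,M=M,t=t)
H,S,V=cv2.split(cv2.cvtColor(p,cv2.COLOR_RGB2HSV));m=((H>98)&(H<118)&(S>100)&(V>60)).astype(np.uint8)
u=wproj([.581,.286,.05],M,t).astype(int);k,L=cv2.connectedComponents(m);c=np.argwhere(L==L[u[1],u[0]])[:,::-1];print(u,len(c),circ(c,.05,M,t))
cv2.imwrite("pics/w6.png",p[u[1]-100:u[1]+60,max(0,u[0]-160):u[0]+160][:,:,::-1].repeat(2,0).repeat(2,1))
E
```

```text
t: 20.2
ee_pos: [0.5779, 0.2844, 0.0886]
tcp_rot: [-0.002, 0.131, 0.991, -0.002]
contact_force: [-0.5, -0.4, 0.7]
finger_gap: 0.0852
gripper_force: 0.0
t 20.2 at [577.9 284.4  88.6] psi 75.0 j [ 0.36  0.41 -0.15  1.01 -0.    0.62] | slide [-2.8  2.6 63.6] ang [-0.004 -0.004  0.   ]
[291 239] 5795 (((577.976318359375, 287.0174255371094), 29.400711059570312), array([548.91274234, 260.5743654 ]), array([607.36018414, 311.45514672]))
```

View pics/w6.png

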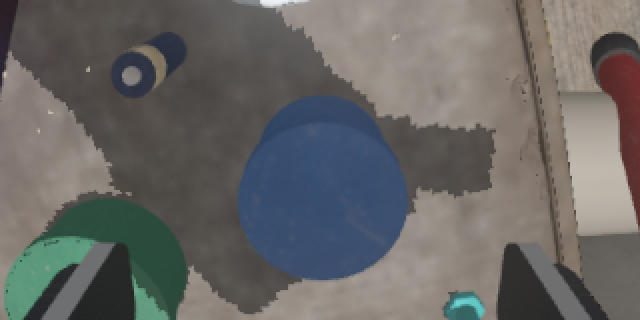

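The lid is centred at crop (323,200), or (292.5,239) in the full image against a prediction of (291,239), so the position holds. The green pot and battery are clear of the fingers. Descending.

```bash
python3 -m pendant '[{"claw":-1,"slide":[-2,1.5,20],"angular":[0,0,0]},{"claw":-1,"slide":[-2,1.5,40],"angular":[0,0,0]},{"claw":-1,"slide":[-2,1.5,55],"angular":[0,0,0]},{"claw":-1,"slide":[-2,1.5,64],"angular":[0,0,0]},{"claw":-1,"slide":[-2,1.5,64],"angular":[0,0,0]},{"claw":-1,"slide":[-2,1.5,64],"angular":[0,0,0]}]'; python3 -c "
from h import *
go(.581,.286,.025,75)"
```

```text
t: 20.75
ee_pos: [0.5843, 0.2867, 0.0295]
tcp_rot: [0.002, 0.131, 0.991, 0.001]
contact_force: [0.6, 0.9, 0.5]
finger_gap: 0.0853
gripper_force: 0.0
t 20.75 at [584.3 286.7  29.5] psi 75.0 j [ 0.36  0.48 -0.19  0.9  -0.    0.62] | slide [ 3.1 -1.5  4.5] ang [ 0.002  0.004 -0.   ]
```

```bash
python3 -m pendant '[{"claw":-1,"slide":[3,-1,4],"angular":[0,0,0]},{"claw":-1,"slide":[3,-1,4],"angular":[0,0,0]},{"claw":0.5,"slide":[3,-1,4],"angular":[0,0,0]},{"claw":0.5,"slide":[3,-1,4],"angular":[0,0,0]},{"claw":0.5,"slide":[3,-1,4],"angular":[0,0,0]},{"claw":0.5,"slide":[3,-1,4],"angular":[0,0,0]},{"claw":0.5,"slide":[3,-1,4],"angular":[0,0,0]},{"claw":0.5,"slide":[3,-1,4],"angular":[0,0,0]},{"claw":0.5,"slide":[3,-1,4],"angular":[0,0,0]},{"claw":0.5,"slide":[3,-1,4],"angular":[0,0,0]}]'
python3 -m pendant '[{"claw":0.5,"slide":[0,0,-10],"angular":[0,0,0]},{"claw":0.5,"slide":[0,0,-30],"angular":[0,0,0]},{"claw":0.5,"slide":[0,0,-60],"angular":[0,0,0]},{"claw":0.5,"slide":[0,0,-85],"angular":[0,0,0]},{"claw":0.5,"slide":[0,0,-85],"angular":[0,0,0]},{"claw":0.5,"slide":[0,0,-85],"angular":[0,0,0]}]'; python3 -c "
from h import *
go(.527,.120,.09,75)"
```

```text
t: 21.58
ee_pos: [0.5815, 0.2866, 0.0254]
tcp_rot: [0.002, 0.131, 0.991, 0.001]
contact_force: [0.3, 1.0, 4.6]
finger_gap: 0.0505
gripper_force: 62.9
t: 22.08
ee_pos: [0.5814, 0.2868, 0.1114]
tcp_rot: [0.003, 0.131, 0.991, 0.001]
contact_force: [-0.1, -0.5, -1.2]
finger_gap: 0.0501
gripper_force: 62.5
t 22.08 at [581.4 286.8 111.4] psi 75.0 j [ 0.36  0.39 -0.13  1.04 -0.    0.62] | slide [   9.5 -175.2   20.9] ang [0.003 0.006 0.   ]
```

```bash
python3 -m pendant '[{"claw":0.5,"slide":[2,-30,0],"angular":[0,0,0]},{"claw":0.5,"slide":[4,-65,0],"angular":[0,0,0]},{"claw":0.5,"slide":[6,-100,0],"angular":[0,0,0]},{"claw":0.5,"slide":[8,-135,0],"angular":[0,0,0]},{"claw":0.5,"slide":[10,-160,0],"angular":[0,0,0]},{"claw":0.5,"slide":[10,-175,0],"angular":[0,0,0]},{"claw":0.5,"slide":[10,-175,20],"angular":[0,0,0]},{"claw":0.5,"slide":[10,-175,40],"angular":[0,0,0]},{"claw":0.5,"slide":[10,-175,55],"angular":[0,0,0]},{"claw":0.5,"slide":[10,-175,55],"angular":[0,0,0]},{"claw":0.5,"slide":[10,-175,55],"angular":[0,0,0]}]'; python3 -c "
from h import *
go(.526,.120,.031,75)"
```

```text
t: 23.0
ee_pos: [0.5228, 0.1195, 0.0521]
tcp_rot: [-0.001, 0.131, 0.991, -0.0]
contact_force: [0.3, 1.1, -0.2]
finger_gap: 0.0502
gripper_force: 62.6
t 23.0 at [522.8 119.5  52.1] psi 75.0 j [ 0.1   0.28 -0.43  0.86 -0.    0.37] | slide [-3.   1.3 21.1] ang [-0.001 -0.002 -0.   ]
```

```bash
python3 -m pendant '[{"claw":0.5,"slide":[-2,0.5,7],"angular":[0,0,0]},{"claw":0.5,"slide":[-2,0.5,14],"angular":[0,0,0]},{"claw":0.5,"slide":[-2,0.5,18],"angular":[0,0,0]},{"claw":0.5,"slide":[-2,0.5,18],"angular":[0,0,0]},{"claw":0.5,"slide":[-2,0.5,18],"angular":[0,0,0]}]'; python3 -m pendant '[{"claw":0.5,"slide":[0,0,1.5],"angular":[0,0,0]},{"claw":0.5,"slide":[0,0,2],"angular":[0,0,0]},{"claw":0.5,"slide":[0,0,2],"angular":[0,0,0]}]';  python3 -m pendant '[{"claw":0.5,"slide":[0,0,1.5],"angular":[0,0,0]},{"claw":0.5,"slide":[0,0,1.5],"angular":[0,0,0]},{"claw":0.5,"slide":[0,0,1.5],"angular":[0,0,0]}]'
```

```text
t: 23.42
ee_pos: [0.5274, 0.1199, 0.0361]
tcp_rot: [0.001, 0.13, 0.991, 0.0]
contact_force: [-0.7, -0.4, -0.6]
finger_gap: 0.05
gripper_force: 62.6
t: 23.67
ee_pos: [0.5277, 0.1198, 0.0344]
tcp_rot: [0.002, 0.131, 0.991, 0.0]
contact_force: [-0.0, -0.0, -0.0]
finger_gap: 0.0505
gripper_force: 62.6
t: 23.92
ee_pos: [0.5275, 0.1198, 0.0327]
tcp_rot: [0.001, 0.131, 0.991, 0.0]
contact_force: [0.2, -0.3, -1.0]
finger_gap: 0.0505
gripper_force: 62.6
```

```bash
python3 -m pendant '[{"claw":0.5,"slide":[0,0,1.5],"angular":[0,0,0]},{"claw":0.5,"slide":[0,0,1.5],"angular":[0,0,0]},{"claw":0.5,"slide":[0,0,1.5],"angular":[0,0,0]}]';  python3 -m pendant '[{"claw":0.5,"slide":[0,0,0.8],"angular":[0,0,0]},{"claw":0.5,"slide":[0,0,0.8],"angular":[0,0,0]},{"claw":0.5,"slide":[0,0,0.8],"angular":[0,0,0]}]'
```

```text
t: 24.17
ee_pos: [0.5274, 0.1198, 0.0311]
tcp_rot: [0.001, 0.131, 0.991, 0.0]
contact_force: [-0.6, -0.7, -0.3]
finger_gap: 0.0504
gripper_force: 62.6
t: 24.42
ee_pos: [0.5276, 0.1198, 0.0304]
tcp_rot: [0.001, 0.131, 0.991, 0.0]
contact_force: [-0.2, -0.2, -0.7]
finger_gap: 0.0498
gripper_force: 62.7
```

```bash
python3 -m pendant '[{"claw":0.5,"slide":[0,0,0.8],"angular":[0,0,0]},{"claw":0.5,"slide":[0,0,0.8],"angular":[0,0,0]},{"claw":0.5,"slide":[0,0,0.8],"angular":[0,0,0]}]'
python3 -m pendant '[{"claw":-1,"slide":[0,0,0],"angular":[0,0,0]},{"claw":-1,"slide":[0,0,0],"angular":[0,0,0]},{"claw":-1,"slide":[0,0,0],"angular":[0,0,0]},{"claw":-1,"slide":[0,0,0],"angular":[0,0,0]},{"claw":-1,"slide":[0,0,0],"angular":[0,0,0]},{"claw":-1,"slide":[0,0,-15],"angular":[0,0,0]},{"claw":-1,"slide":[0,0,-50],"angular":[0,0,0]},{"claw":-1,"slide":[0,0,-90],"angular":[0,0,0]},{"claw":-1,"slide":[0,0,-130],"angular":[0,0,0]},{"claw":-1,"slide":[0,0,-170],"angular":[0,0,0]},{"claw":-1,"slide":[0,0,-210],"angular":[0,0,0]},{"claw":-1,"slide":[0,0,-210],"angular":[0,0,0]}]'
python3 - <<'E'
from h import *
s,M=pose();t=s["ee_pos"];p,d=get_image("wrist");np.savez("w7.npz",p=p,M=M,t=t)
u=wproj([.5,.17,.02],M,t).astype(int);print(u)
for x in([.5265,.120,.055],[.462,.1626,.047],[.487,.2945,.042],[.602,.1925,.045],[.528,.242,.051]):print(x,wproj(x,M,t).round(1))
cv2.imwrite("pics/w7.png",p[50:350,90:490][:,:,::-1].repeat(2,0).repeat(2,1))
E
```

```text
t: 24.67
ee_pos: [0.5276, 0.1198, 0.0303]
tcp_rot: [0.001, 0.131, 0.991, 0.0]
contact_force: [-1.5, 0.6, 4.7]
finger_gap: 0.0504
gripper_force: 63.3
t: 25.67
ee_pos: [0.5324, 0.1204, 0.2491]
tcp_rot: [0.009, 0.13, 0.991, 0.002]
contact_force: [1.3, 0.2, 0.9]
finger_gap: 0.0855
gripper_force: 0.0
[321 134]
[0.5265, 0.12, 0.055] [284.7 173.5]
[0.462, 0.1626, 0.047] [308.2 103.7]
[0.487, 0.2945, 0.042] [426.1 101.2]
[0.602, 0.1925, 0.045] [362.8 218.7]
[0.528, 0.242, 0.051] [393.8 146.9]
```

View pics/w7.png

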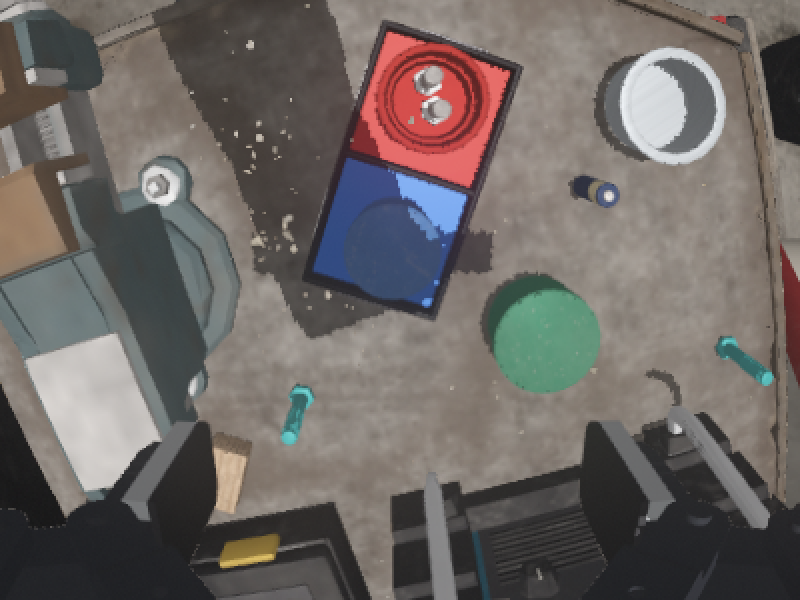

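Everything is in place. The blue pot's lid is at (285,175) against a predicted (284.7,173.5), the cup with both bolts is at (308,99), and the steel cup, green pot and battery are at their starting pixels. I'll let the arm settle, then hand in.

```bash
python3 -m pendant '[{"claw":-1,"slide":[0,0,0],"angular":[0,0,0]},{"claw":-1,"slide":[0,0,0],"angular":[0,0,0]},{"claw":-1,"slide":[0,0,0],"angular":[0,0,0]},{"claw":-1,"slide":[0,0,0],"angular":[0,0,0]}]'; python3 -c "
from cell import robot
print(robot.close_job())"
```

```text
t: 26.05
ee_pos: [0.5257, 0.1197, 0.2375]
tcp_rot: [-0.0, 0.131, 0.991, -0.0]
contact_force: [0.8, 0.3, 0.5]
finger_gap: 0.0857
gripper_force: 0.0
the job is handed in; nothing more can be done
None
```

I handed the job in at about 26 s. The last image shows the red cup in the red bay holding both bolts heads down, the blue pot in the blue bay, and the steel cup, green pot and battery where they started; the hand-in returned no verdict.

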